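Bridge the load bank and set its coarse ring

TASK

Take the orange jumper comb from its stand and seat it fully home in the row of slots on top of the load-bank console, all six teeth in, and let go. Then turn only the outer ring of the double knob on the sloping panel clockwise until its white pointer stands at the green mark; the red inner knob must stay as it is set. Let go of the ring and leave the things standing around undisturbed.

Things in the scene. Friction and masses are not known exactly. Their poses are not given: they have to be found in the camera images.
- console: Grey desk console fixed on the bench, 170 (x) x 190 (y) x 110 high mm, front to -x. Origin: centre of its underside; z up. A black panel slopes up at 25 deg from the front lip (56 high) to a level grey deck at z = 110 with the slots. The double knob's axis meets the panel at (-30, -30, 84) mm in this frame and points out along (-0.423, 0, 0.906). The rest of the panel is flush to 2 mm.
- slots (a point): Centre of the row of six slots at the level of the deck's surface, 110 above the bench; axes as the console's, the row runs along y. Slots 6.5 (x) x 8.5 (y) mm, 14 mm apart centre to centre, 16 deep, slight chamfer at the mouth.
- comb: Loose orange jumper comb, about 60 g. Origin: centre of its flange's underside; z up, teeth down, row of teeth along y. Flange 28 (x) x 90 (y) x 5; on it a grip fin 10 thick (x) x 62 (y), from z = 5 to 28 mm. Six brass teeth 3 (x) x 5 (y) mm, tapered tips, 13 long, 14 mm apart. Same when turned half round. Seated, its flange lies on the deck and its origin meets the slots point.
- comb_stand: Aluminium parking stand fixed on the bench: base 56 (x) x 116 (y) x 5 mm with two rails along y, 16 mm apart inside, tops at z = 23. The comb's flange rests on the rails, its teeth hang between them. Origin: centre of the underside.
- ring (a joint): Outer ring's angle (rad): 0 = pointer straight up the slope, grows clockwise seen facing the panel; stops at -1.5 and 1.5. Stays where left; stiff by about 0.06 N m. Black, knurled, 44 mm diameter, from 6 to 28 mm out from the panel along the knob axis, over a black skirt 58 mm in diameter (up to 6 mm out). The inner knob does not turn with it.
- ring_pointer (a point): Point just outside the white pointer line of the outer ring: 33 mm from the knob axis, 4 mm out from the panel; turns with the ring. Axes: x from the axis to the pointer, z along the knob axis out of the panel.
- mark (a joint): Angle of the green mark (rad), same zero and sense as the ring's; 0.45 to 1.4 more than the ring's at the start. It is set for the day and cannot be moved by touch.
- mark_tip (a point): Inner end of the green mark (6 mm wide, on the flat rim round the skirt): 33 mm from the knob axis, 4 mm out from the panel. The white pointer is right when the ring_pointer point meets this point. Axes as for ring_pointer.
- trim (a joint): Angle of the red inner knob (rad), clockwise positive; turns very easily (0.012 N m). Red, 20 mm in diameter, concentric with the ring, standing from 28 to 41 mm out from the panel.
- trim_pointer (a point): End of the black line on the red inner knob's face, 10 mm from the knob axis, 40 mm out from the panel; turns with the inner knob.
- calcium_jar: Bystander: small jar with green label and black lid, 40 diameter x 105 high mm, upright; origin at the centre of its underside.
- tape_measure: Bystander: yellow tape measure 67 x 79 x 33 mm; origin at the centre of its underside.
- hygrometer: Bystander: round black hygrometer 60 diameter x 16 high mm; origin at the centre of its underside.
- electric_tape: Bystander: roll of black tape 62 diameter x 19 high mm, lying flat; origin at the centre of its underside.
Mind the look-alikes: they are no part of the job. Of the things shaped like the comb, the orange one is meant.

How it is judged:
By the outcome, as a careful person would: the job done as asked, in the order asked, and still so for the second after the job is handed in, with the robot touching nothing.
It also fails if it takes over 54 s, if anything falls off the work surface, if the arm or the gripper's body presses on something with over 40 N, if the wrist force passes 120 N, or if a joint passes its speed limit or range.

ROBOT

A 6-joint arm with a two-finger parallel gripper is mounted at the origin on a cart in front of the work surface, level with it; the furniture and walls round the work are solid. World frame = base frame: x ahead of the robot, y to its left, z up, the work surface at z = 0. Lengths are in mm, angles in rad, forces in N, time in s.
With the tool pointing down it reaches from about 350 to 775 mm from the base axis. Payload 7.3 kg.
Tool frame: the origin (TCP) lies on the centre line of the jaws, within the pads' length; the fingertips stand finger_overhang ahead of it and the grasp point (between the pads) lies 8 mm behind it (finger_overhang is the distance from the TCP to the fingertips, in mm); z points along the fingers, y is the line along which they close (so a half turn about z gives the same grasp; the last joint's range is limited). The gripper opens to 92 mm and grips with 3 to 60 N. Pads are 19 mm wide; open, the fingers measure 130 mm over their backs; the gripper's body (75 mm by 190 mm) begins 47 mm behind the grasp point.
Start: joints at [-1.297, 0.342, 1.524, -0, 1.275, -0.146], TCP at [214.002, -479.424, 237.741] pointing down, gripper open.
Joint ranges: [-2.53, 2.53], [-0.77, 2.02], [0.04, 2.7], [-1, 4.14], [0.28, 2.66], [-3.11, 3.11]. Speed limits (rad/s): [2.57, 2.57, 3.14, 3.14, 3.14, 3.14].

INTERFACE

Orientations are given as [roll, pitch, yaw] about the fixed x, y, z axes, in that order (R = Rz(yaw) Ry(pitch) Rx(roll)).
In Python, from plant import get_obs, capture, close_job, finger_overhang gives the robot as it stands.
- The arm moves only by the shell command python3 -m inch 'ROWS'. ROWS is JSON, one flat list of numbers, 7 for each row, row after row: the turn, a rotation vector about the tool's x, y, z scaled (see below), then the shift along the tool's x, y, z scaled (see below), then the closure, from -1 (fully open) to 1 (shut). In form: [ax, ay, az, tx, ty, tz, gripper, ax, ay, az, tx, ty, tz, gripper, ...]. A call has 1 to 10 rows; each row shifts and turns the commanded pose from where the row before left it, along the tool's axes as they then stand; what a row does not reach is not made up. The controller multiplies each number of a shift by 0.8 m and each number of a turn by 1.5 rad. A row lasts 1/12 s, in which the tool goes at most 41.7 mm and 7.16 degrees, less where a joint would pass 70% of its speed; a pose out of reach is approached as far as the arm can. A call with a number of a shift or a turn outside -1 to 1 is refused whole. A call with a gripper value outside its range is refused whole. The fingers move at their own pace and stop on an object; the grip force is fixed at half the most. Time passes only in rows, so rows that do not move let the fingers close. It gives the time, the measured TCP pose, the force, the opening and the grip force at its end, in the units of the state.
- get_obs(): the state, without advancing time (a new reading comes with each control period).
- capture(name): name is "scene" or "top" or "wrist"; returns a dict with "image" (420x560x3 uint8, red, green, blue), "mtx" (3x3 intrinsics, pixels), "distortion" ([k1, k2, p1, p2, k3] as OpenCV has them; the pictures are not rectified), "pose" (4x4, takes a point from camera to world coordinates). Camera axes: x right, y up, looking along -z (the intrinsics and any distortion apply to the point x, -y, -z); pixel columns grow to the right and rows downward; lengths in mm; the calibration is good to about 2 mm. A picture is of the moment at which its call begins. There is no depth.
- close_job(): hands the job in; it is judged then, once.
The state is a dict: "time": time; "joint_positions": joint angles; "dq": joint speeds; "tau": joint torques, N m; "tool_pos": TCP position; "tcp_rot": TCP orientation; "contact_force": force on the tool from outside, world axes, zero at the start; "moment": the same for the moment, N m; "grip_width": finger opening in mm; "finger_force": force on a finger pad.
Only numpy, scipy, OpenCV 4.12 (cv2) and the standard library are available. Lean on these libraries where they do the work, as an engineer would, in place of code of your own. Each camera call takes 0.05 s, during which the arm holds its last target. There are 200 camera calls.

## Working session

There is one attempt and no reset: what is moved stays moved. The work goes in short steps, Python scripts to look and compute and a shell command to move; the robot and the scene stay as the last step left them, time stands still between calls to the robot, and variables do not carry over. Pictures are saved under pics/ and viewed, at most 10 in all, crops included, and the job is handed in when it is done.

```bash
mkdir -p pics; ls
python3 - <<'E'
from plant import get_obs, capture, finger_overhang
import cv2, numpy as np, pickle
print(get_obs(), finger_overhang)
d={}
for n in("scene","top","wrist"):
    c=capture(n); d[n]=c
    print(n,c["mtx"].tolist(),np.round(c["distortion"],4),np.round(c["pose"],3).tolist())
    cv2.imwrite(f"pics/{n}0.png",c["image"][:,:,::-1])
pickle.dump(d,open("c0.pkl","wb"))
E
```

```text
pics
{'time': 0.0, 'joint_positions': array([-1.29699975e+00,  3.42720381e-01,  1.52501024e+00,  1.48635812e-05,
        1.27538049e+00, -1.46016236e-01]), 'dq': array([-0.00027717, -0.00073213, -0.00038604, -0.00030959,  0.00163238,
        0.00013099]), 'tau': array([-1.73971748e-03, -4.31248677e+01, -2.44217080e+01,  7.14927656e-02,
        5.59950457e-02, -1.28082343e-04]), 'tool_pos': array([ 213.89680448, -479.03310058,  237.04852556]), 'tcp_rot': array([-3.14009242e+00, -2.34993913e-04,  4.19808295e-01]), 'contact_force': array([ 0.01563315, -0.11039239,  0.60585263]), 'moment': array([ 0.0452895 , -0.00879599,  0.03938654]), 'finger_force': 0.0, 'grip_width': 92.44121037059078} 11.0
scene [[430.8620982930311, 0.0, 276.7683972351041], [0.0, 430.8620982930311, 209.95113437713283], [0.0, 0.0, 1.0]] [0.0014 0.     0.     0.     0.    ] [[0.728, 0.338, -0.596, -233.334], [-0.685, 0.378, -0.623, -805.19], [0.015, 0.862, 0.507, 779.416], [0.0, 0.0, 0.0, 1.0]]
top [[455.20287408068043, 0.0, 279.585560901156], [0.0, 455.20287408068043, 207.48953184725028], [0.0, 0.0, 1.0]] [-0.0699  0.      0.      0.      0.    ] [[0.011, 0.995, -0.1, 392.25], [-1.0, 0.01, -0.004, 4.27], [-0.003, 0.1, 0.995, 1329.591], [0.0, 0.0, 0.0, 1.0]]
wrist [[347.4787788826438, 0.0, 278.06473332728444], [0.0, 347.4787788826438, 201.22154078005516], [0.0, 0.0, 1.0]] [-0.0516  0.      0.      0.      0.    ] [[0.408, 0.872, 0.272, 287.436], [-0.913, 0.389, 0.121, -446.011], [-0.001, -0.297, 0.955, 384.143], [0.0, 0.0, 0.0, 1.0]]
```

View pics/top0.png

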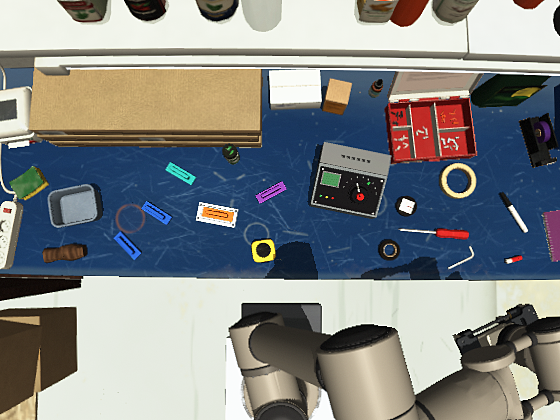

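View pics/scene0.png

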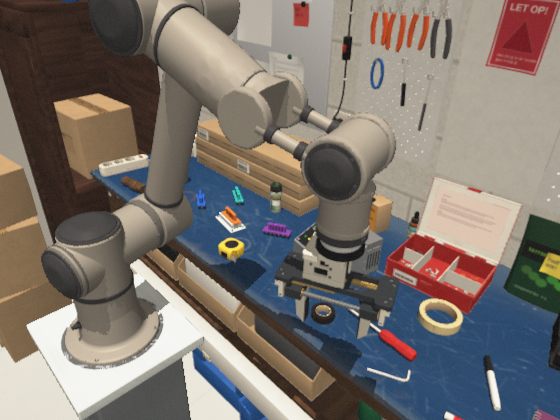

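Top view: the orange comb on its white/aluminium stand is at (217,214). Things that could be mistaken for it are teal (180,173), blue (157,211), blue (127,246) and purple (271,192), all lying loose on the bench. The console is at (350,180), with the slots at about (356,157) and the knob at about (360,197). I choose the orange one in the stand and will check it in a close crop. In the scene view it is at (231,215).

```bash
cat > h.py <<'E'
import numpy as np, cv2
from plant import get_obs, capture, finger_overhang
from scipy.spatial.transform import Rotation as Ro
def rays(c,px):
    u=cv2.undistortPoints(np.float64(px).reshape(-1,1,2),c["mtx"],np.array(c["distortion"])).reshape(-1,2)
    d=np.c_[u[:,0],-u[:,1],-np.ones(len(u))]@c["pose"][:3,:3].T
    return c["pose"][:3,3],d/np.linalg.norm(d,axis=1,keepdims=True)
def plane(c,px,z):
    o,d=rays(c,px); return o+d*((z-o[2])/d[:,2])[:,None]
def planeN(c,px,p0,n):
    o,d=rays(c,px); return o+d*(((p0-o)@n)/(d@n))[:,None]
def tri(obs):
    A=np.zeros((3,3));b=np.zeros(3)
    for c,p in obs:
        o,d=rays(c,[p]);P=np.eye(3)-np.outer(d[0],d[0]);A+=P;b+=P@o
    x=np.linalg.solve(A,b); return x
def proj(c,P):
    q=(np.atleast_2d(P)-c["pose"][:3,3])@c["pose"][:3,:3]
    q=q*[1,-1,-1]
    return cv2.projectPoints(q,np.zeros(3),np.zeros(3),c["mtx"],np.array(c["distortion"]))[0].reshape(-1,2)
def mask(c,lo,hi,roi=None):
    m=cv2.inRange(cv2.cvtColor(c["image"],cv2.COLOR_RGB2HSV),np.array(lo),np.array(hi))
    if roi:
        k=np.zeros_like(m);x0,y0,x1,y1=roi;k[y0:y1,x0:x1]=255;m&=k
    return m
def blobs(m,amin=20):
    r=[]
    for k in cv2.findContours(m,cv2.RETR_EXTERNAL,cv2.CHAIN_APPROX_NONE)[0]:
        if cv2.contourArea(k)>=amin: r.append((cv2.contourArea(k),cv2.minAreaRect(k),k))
    return sorted(r,key=lambda t:-t[0])
def tcpR(): return Ro.from_euler('xyz',get_obs()["tcp_rot"])
def move(target,R=None):
    """tool-frame rows numbers needed to reach target position / rotation"""
    o=get_obs();R0=Ro.from_euler('xyz',o["tcp_rot"])
    t=R0.inv().apply(np.array(target)-o["tool_pos"])
    print("tool shift mm",t.round(1),"units",(t/800).round(4),"dist",np.linalg.norm(t).round(1))
    if R is not None:
        v=(R0.inv()*R).as_rotvec(); print("turn rad",v.round(4),"units",(v/1.5).round(4))
E
python3 - <<'E'
from h import *
import pickle
d=pickle.load(open("c0.pkl","rb"));t=d["top"];s=d["scene"]
for c,n,roi in((t,"top",(195,195,240,232)),(s,"scene",(210,195,250,235))):
    for b in blobs(mask(c,(5,120,90),(20,255,255),roi),5): print(n,b[0],b[1])
print("comb@28",plane(t,[[217,214]],28))
for c,px in((t,[(322,143),(390,152),(379,216),(310,206)]),): print(plane(t,px,110).round(0).tolist(),plane(t,px,56).round(0).tolist())
a=cv2.resize(t["image"][135:225,150:400],(800,288),interpolation=cv2.INTER_CUBIC)
b=cv2.resize(s["image"][170:250,180:300],(450,300),interpolation=cv2.INTER_CUBIC)
o=np.zeros((590,800,3),np.uint8);o[:288]=a;o[290:590,:450]=b
cv2.imwrite("pics/crop1.png",o[:,:,::-1])
E
```

```text
top 255.0 ((217.42152404785156, 213.9080047607422), (30.631044387817383, 9.631217002868652), 10.885526657104492)
scene 134.0 ((231.31698608398438, 215.79055786132812), (21.193180084228516, 8.477272987365723), 42.51044845581055)
comb@28 [[501.95140351 189.2739693   28.        ]]
[[693.0, -105.0, 110.0], [670.0, -291.0, 110.0], [494.0, -259.0, 110.0], [519.0, -73.0, 110.0]] [[706.0, -110.0, 56.0], [683.0, -305.0, 56.0], [499.0, -271.0, 56.0], [525.0, -76.0, 56.0]]
```

View pics/crop1.png

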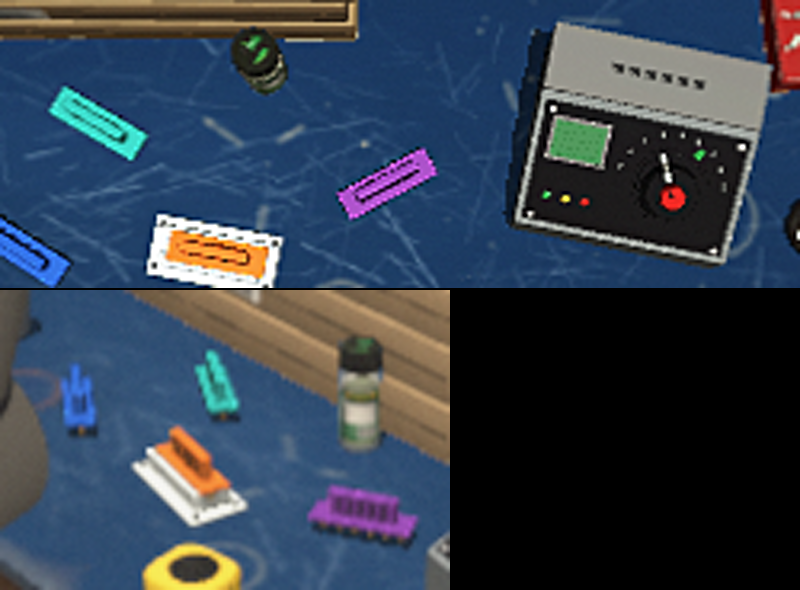

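The crop confirms it: the orange comb sits in the white stand, and the teal, blue and purple ones lie loose. I'll go over the console first, since it is on the way, for a wrist look.

Run:
```python
from h import *
import pickle
d=pickle.load(open("c0.pkl","rb"));t=d["top"]
f=lambda u,v:(150+u/3.2,135+v/3.2)
P=plane(t,[f(618,68),f(698,84),f(658,76)],110);print(P)
print("yaw",np.arctan2(*(P[0]-P[1])[[1,0]])-np.pi/2)
print(plane(t,[f(673,198)],115))
move([580,-200,300],Ro.from_euler('xyz',[np.pi,0,1.38]))
```

```text
[[ 656.70006703 -162.61783541  110.        ]
 [ 643.67892747 -230.93834065  110.        ]
 [ 650.18133617 -196.76874203  110.        ]]
yaw -0.18833040238327414
[[ 544.88026106 -207.82212298  115.        ]]
tool shift mm [ 448.  -105.8  -62.6] units [ 0.56   -0.1322 -0.0782] dist 464.6
turn rad [-9.000e-04 -7.000e-04 -9.602e-01] units [-6.000e-04 -5.000e-04 -6.401e-01]
```

```bash
python3 -m inch '[0,0,0,0.045,-0.0105,-0.008,-1, 0,0,0,0.045,-0.0105,-0.008,-1, 0,0,0,0.045,-0.0105,-0.008,-1, 0,0,0,0.045,-0.0105,-0.008,-1, 0,0,0,0.045,-0.0105,-0.008,-1, 0,0,0,0.045,-0.0105,-0.008,-1, 0,0,0,0.045,-0.0105,-0.008,-1, 0,0,0,0.045,-0.0105,-0.008,-1, 0,0,0,0.045,-0.0105,-0.008,-1, 0,0,0,0.045,-0.0105,-0.008,-1]'
python3 -m inch '[0,0,-0.08,0.045,-0.0105,0,-1, 0,0,-0.08,0.04,0,0,-1, 0,0,-0.08,0,0,0,-1, 0,0,-0.08,0,0,0,-1, 0,0,-0.08,0,0,0,-1, 0,0,-0.08,0,0,0,-1, 0,0,-0.08,0,0,0,-1, 0,0,-0.08,0,0,0,-1, 0,0,0,0,0,0,-1,0,0,0,0,0,0,-1]'
python3 - <<'E'
from h import *
import pickle
o=get_obs();print(o["tool_pos"],o["tcp_rot"],o["joint_positions"])
c=capture("wrist");pickle.dump(c,open("w1.pkl","wb"));cv2.imwrite("pics/w1.png",c["image"][:,:,::-1])
move([580,-200,300],Ro.from_euler('xyz',[np.pi,0,1.38]))
E
```

```text
time: 0.98
tool_pos: [509.6, -254.5, 301.8]
tcp_rot: [-3.141, 0.0, 0.42]
contact_force: [1.6, -0.7, -0.7]
grip_width: 92.1
finger_force: 0.0
time: 1.82
tool_pos: [565.3, -217.1, 301.4]
tcp_rot: [-3.141, -0.0, 1.376]
contact_force: [0.9, 0.5, -0.3]
grip_width: 91.7
finger_force: 0.0
[ 565.30979702 -217.13737778  301.37852131] [-3.14095002e+00 -1.09516976e-04  1.37622391e+00] [-4.93182267e-01  4.59745887e-01  1.16812868e+00 -8.45204711e-05
  1.51436450e+00 -2.98605094e-01]
tool shift mm [19.7 11.1  1.5] units [0.0246 0.0138 0.0018] dist 22.6
turn rad [-0.0004 -0.0001 -0.0041] units [-0.0003 -0.     -0.0027]
```

View pics/w1.png

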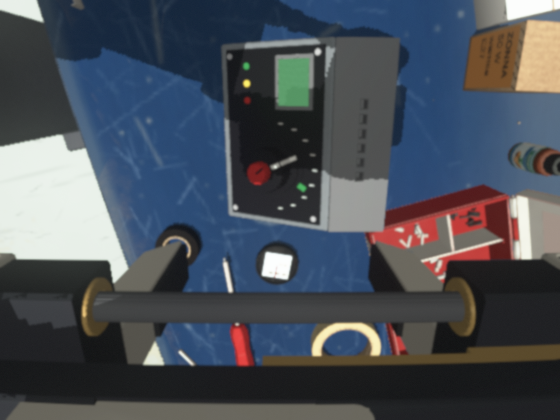

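The wrist view shows the slot row at about (362,103 to 177), the red knob at (260,173), the white pointer end at about (296,158) and the green mark at (301,187). I'll take a second view for parallax.

```bash
python3 -m inch '[0,0,0,-0.04,0.01,0.02,-1, 0,0,0,-0.04,0.01,0.02,-1, 0,0,0,-0.02,0.01,0.02,-1, 0,0,0,0,0,0,-1,0,0,0,0,0,0,-1]'
python3 - <<'E'
from h import *
import pickle
c=capture("wrist");pickle.dump(c,open("w2.pkl","wb"))
c1=pickle.load(open("w1.pkl","rb"))
print(get_obs()["tool_pos"])
Z0=np.array([656.7,-162.6,110])
for k in(c1,c):
    g=cv2.cvtColor(k["image"],cv2.COLOR_RGB2GRAY)
    cen=proj(k,[650,-197,110])[0].astype(int);print("pred slots",cen)
    x,y=cen; x0,y0=x-30,y-55
    sub=cv2.resize(g[max(y0,0):y+55,x0:x+30],None,fx=4,fy=4,interpolation=cv2.INTER_CUBIC)
    bl=[b for b in blobs(cv2.inRange(sub,0,45),150)]
    for b in sorted(bl,key=lambda b:b[1][0][1]): print(b[0],(np.array(b[1][0])/4+[x0,max(y0,0)]).round(2),np.round(b[1][1],1)/4)
    for nm,ms in(("red",mask(k,(0,130,60),(8,255,255),None)|mask(k,(172,130,60),(180,255,255))),("green",mask(k,(45,110,80),(80,255,255)))):
        for b in blobs(ms,12)[:6]: print(nm,b[0],np.round(b[1][0],1),np.round(b[1][1],1))
cv2.imwrite("pics/w2.png",c["image"][:,:,::-1])
E
```

```text
time: 2.28
tool_pos: [573.2, -300.8, 252.2]
tcp_rot: [-3.139, -0.001, 1.376]
contact_force: [0.7, 0.4, 0.3]
grip_width: 91.6
finger_force: 0.0
[ 573.69651496 -300.06895928  253.54721422]
pred slots [359 141]
red 5130.0 [441.2 234. ] [ 77.1 146.7]
red 634.0 [241.4 345.4] [43.7 17.1]
red 405.0 [258.5 173.5] [23. 23.]
red 104.0 [391.5 339. ] [31.1  4.9]
red 100.0 [399.9 345. ] [21.4  6.8]
red 81.5 [514.5 229. ] [20.  5.]
green 50.0 [301.3 186.9] [9.4 6.7]
green 37.5 [246.   65.5] [7. 6.]
pred slots [350  46]
red 12349.5 [445.9 196. ] [131.5 175.3]
red 705.5 [223.  86.] [30. 30.]
red 606.0 [222.1 340.1] [38.2 19.3]
red 252.5 [541.7 234.3] [43.1  7.3]
red 137.0 [538.8 173.6] [25.3  6.6]
red 51.0 [212.   4.] [8. 8.]
green 53.5 [278.3 108.9] [9.4 7.6]
```

```bash
cat > slots.py <<'E'
from h import *
def slots(k,guess,half=(45,75)):
    """six dark slots near the guessed world point: black-hat, then the six slot-sized blobs in a line"""
    g=cv2.cvtColor(k["image"],cv2.COLOR_RGB2GRAY)
    x,y=proj(k,guess)[0].astype(int);x0,y0=max(x-half[0],0),max(y-half[1],0)
    s=cv2.resize(g[y0:y+half[1],x0:x+half[0]],None,fx=4,fy=4,interpolation=cv2.INTER_CUBIC)
    bh=cv2.morphologyEx(s,cv2.MORPH_BLACKHAT,np.ones((61,61),np.uint8))
    r=[]
    for b in blobs(cv2.inRange(bh,25,255),150):
        m=np.zeros_like(bh);cv2.drawContours(m,[b[2]],-1,255,-1)
        M=cv2.moments(m,True); r.append([*(np.array([M['m10'],M['m01']])/M['m00']/4+[x0,y0]-.375),b[0]/16,*(np.array(b[1][1])/4)])
    return np.array(sorted(r,key=lambda q:q[1]))
E
python3 - <<'E'
from slots import *
import pickle
for n in("w1","w2"):
    k=pickle.load(open(n+".pkl","rb"));print(n);print(slots(k,[650,-197,110]).round(1))
E
```

```text
w1
[[399.9  68.4  23.7   7.2   5.5]
 [319.2  74.8 117.6  20.9   8.3]
 [365.3 103.8  20.8   8.    3. ]
 [364.4 118.7  19.3   2.8   8.1]
 [363.3 133.5  16.9   2.7   7.6]
 [396.4 136.6  98.    7.5  15.9]
 [362.4 147.8  14.9   2.7   6.9]
 [361.4 162.1  14.1   2.6   6.6]
 [359.1 178.2  28.5   5.9  10.2]
 [317.4 183.4 436.    8.5  62.3]
 [389.8 213.1  39.1   5.2  10.2]]
w2
[[356.8   1.3  18.    3.5   5.5]
 [393.   12.2  55.8  22.2   4. ]
 [354.7  15.4  23.   11.1   5.4]
 [354.1  34.2  37.3  12.1   6.7]
 [353.7  53.8  27.9  11.5   5.9]
 [391.9  60.3 245.5  53.    5.8]
 [353.2  73.2  25.3  10.5   3.4]
 [352.3  91.9  23.2   2.8   9.8]]
```

View pics/w2.png

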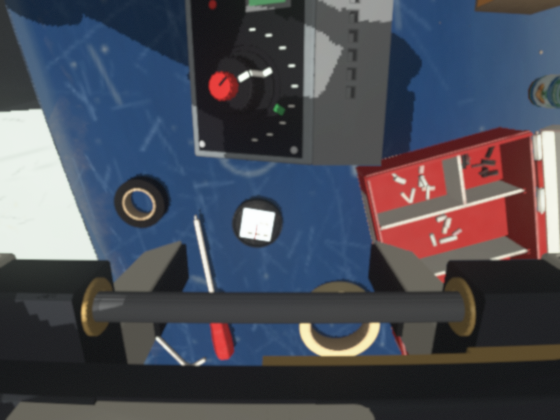

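Run:
```python
from slots import *
import pickle
a=pickle.load(open("w1.pkl","rb"));b=pickle.load(open("w2.pkl","rb"))
A=slots(a,[650,-197,110]);A=A[(A[:,0]>357)&(A[:,0]<367)];B=slots(b,[650,-197,110]);B=B[(B[:,0]>350)&(B[:,0]<358)][1:]
P=np.array([tri([(a,p[:2]),(b,q[:2])]) for p,q in zip(A[1:],B)]);print(P.round(1))
Q=plane(a,A[:5,:2],110);print(Q.round(1));S=plane(b,B[:,:2],110);print(S.round(1))
v=Q[0]-Q[-1];print("yaw",np.arctan2(v[1],v[0])-np.pi/2, (lambda v:np.arctan2(v[1],v[0])-np.pi/2)(S[0]-S[-1]))
print("red",tri([(a,(258.5,173.5)),(b,(223,86))]),"green",tri([(a,(301.3,186.9)),(b,(278.3,108.9))]))
move([650,-197,255],Ro.from_euler('xyz',[np.pi,0,1.38]))
```

```text
[[ 656.6 -176.   110.8]
 [ 653.5 -189.4  113.3]
 [ 651.4 -203.2  111.8]
 [ 649.1 -217.3  110.5]
 [ 644.1 -230.9  118.4]]
[[ 659.7 -162.5  110. ]
 [ 657.1 -176.1  110. ]
 [ 654.3 -189.9  110. ]
 [ 651.7 -203.5  110. ]
 [ 648.9 -217.4  110. ]]
[[ 656.5 -175.9  110. ]
 [ 654.1 -189.   110. ]
 [ 651.8 -203.   110. ]
 [ 649.5 -217.3  110. ]
 [ 646.8 -231.2  110. ]]
yaw -0.1943533777304458 -0.1736384569594922
red [ 547.59013912 -207.31931044  118.22811714] green [ 586.15975502 -233.26318512  101.44175088]
tool shift mm [115.8  55.1  -1.4] units [ 0.1448  0.0689 -0.0018] dist 128.2
turn rad [-0.0007 -0.0007 -0.0025] units [-0.0005 -0.0005 -0.0016]
```

Slot height comes out at 111–113 (expected 110) and spacing at 13.9 (14), so the measurement checks out. Next, a view straight over the slots, to be compared with an equal view over the comb.

```bash
python3 -m inch '[0,0,-0.0016,0.0362,0.0172,-0.0004,-1, 0,0,0,0.0362,0.0172,-0.0004,-1, 0,0,0,0.0362,0.0172,-0.0004,-1, 0,0,0,0.0362,0.0172,-0.0004,-1, 0,0,0,0,0,0,-1,0,0,0,0,0,0,-1,0,0,0,0,0,0,-1]'
python3 - <<'E'
from slots import *
import pickle
o=get_obs();print(o["tool_pos"],o["tcp_rot"])
c=capture("wrist");pickle.dump(c,open("w3.pkl","wb"))
print(slots(c,[652.8,-196.5,110],(40,110)).round(1))
x,y=proj(c,[652.8,-196.5,110])[0].astype(int)
k=c["image"][max(y-110,0):y+90,x-140:x+60]
cv2.imwrite("pics/w3.png",cv2.resize(k[:,:,::-1],(600,600),interpolation=cv2.INTER_CUBIC));print(x,y,k.shape)
move([480,189,168])
E
```

```text
time: 2.92
tool_pos: [649.6, -196.1, 256.1]
tcp_rot: [3.14, 0.001, 1.383]
contact_force: [-0.5, -0.8, 0.8]
grip_width: 91.9
finger_force: 0.0
[ 649.62391582 -196.1266972   256.0975857 ] [3.14036648e+00 7.30921966e-04 1.38304541e+00]
[[288.7  96.2  14.7   3.    7. ]
 [301.3  96.2  11.2   2.5   6.2]
 [274.6 107.1  16.8   8.5   3. ]
 [242.8 109.3  21.9   6.2   5.2]
 [254.4 110.6  10.8   2.5   5.2]
 [317.4 167.8 818.8 162.8   7.2]
 [280.5 184.9  13.4   2.5   6.2]
 [280.1 198.5  91.9  11.2   9.8]
 [280.1 213.2  93.   11.    9.8]
 [280.1 227.6  95.5  10.8   9.8]
 [241.2 261.7  35.9   1.2  35.5]
 [242.4 282.7  10.8   3.5   4.5]
 [311.4 293.4 119.8  17.5  31.2]]
281 189 (200, 200, 3)
tool shift mm [ 347.3 -238.9   87.5] units [ 0.4341 -0.2986  0.1094] dist 430.5
```

View pics/w3.png

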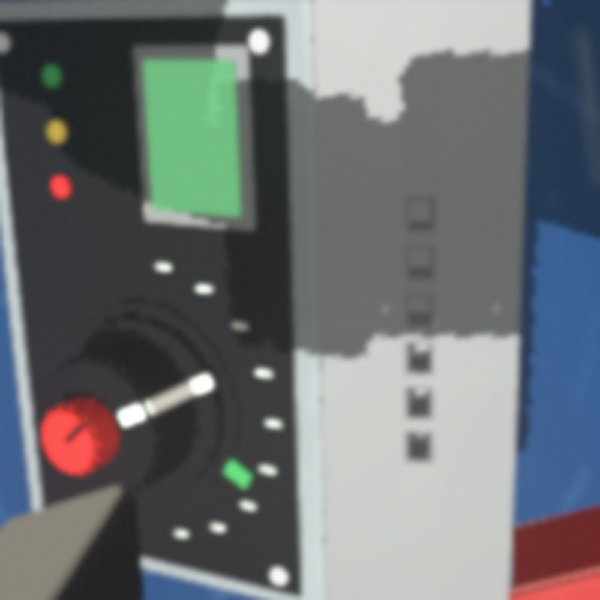

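The view shows the six slots in a line at crop x≈420, y 213 to 446. That is full-image (281,150) to (281,228), with the row centre at (280.6,189.1). The pointer is at crop (202,382) and the green mark at (238,473). Now to the comb, at the same relative height.

```bash
python3 -m inch '[0,0,0,0.04,-0.0275,0,-1, 0,0,0,0.04,-0.0275,0.01,-1, 0,0,0,0.04,-0.0275,0.01,-1, 0,0,0,0.04,-0.0275,0.01,-1, 0,0,0,0.04,-0.0275,0.01,-1, 0,0,0,0.04,-0.0275,0.01,-1, 0,0,0,0.04,-0.0275,0.01,-1, 0,0,0,0.04,-0.0275,0.01,-1, 0,0,0,0.04,-0.0275,0.01,-1, 0,0,0,0.04,-0.0275,0.01,-1]'
python3 -m inch '[0,0,0,0.034,-0.0236,0.01,-1, 0,0,0,0,0,0.01,-1, 0,0,0,0,0,0,-1,0,0,0,0,0,0,-1]'
python3 - <<'E'
from slots import *
import pickle
w3=pickle.load(open("w3.pkl","rb"));print("slots c",plane(w3,[(280.6,189.1),(280.9-.33,150-.2),(280.7-.33,227.7-.2)],110))
o=get_obs();print(o["tool_pos"],o["tcp_rot"])
c=capture("wrist");pickle.dump(c,open("w4.pkl","wb"))
for b in blobs(mask(c,(5,120,60),(20,255,255)),60): print(b[0],b[1], cv2.approxPolyDP(b[2],4,True).reshape(-1,2).tolist())
cv2.imwrite("pics/w4.png",c["image"][:,:,::-1])
E
```

```text
time: 3.8
tool_pos: [492.6, 159.0, 183.4]
tcp_rot: [3.14, -0.0, 1.38]
contact_force: [0.9, 1.2, -0.7]
grip_width: 91.6
finger_force: 0.0
time: 4.13
tool_pos: [480.4, 187.9, 167.2]
tcp_rot: [3.141, 0.0, 1.381]
contact_force: [0.7, -0.5, -0.3]
grip_width: 92.0
finger_force: 0.0
slots c [[ 651.85099623 -196.02922267  110.        ]
 [ 658.18488778 -162.16561296  110.        ]
 [ 644.99891134 -231.40235959  110.        ]]
[480.38995389 187.91803391 167.23384356] [3.14119518e+00 4.66443287e-04 1.38137532e+00]
3013.5 ((305.0, 185.5), (101.0, 32.0), 90.0) [[290, 135], [289, 235], [318, 235], [321, 138]]
2430.0 ((411.55853271484375, 356.3731689453125), (14.961446762084961, 295.44952392578125), 88.21009063720703) [[559, 345], [472, 347], [462, 354], [265, 358], [264, 364], [559, 357]]
620.5 ((462.0380554199219, 307.03302001953125), (56.64140701293945, 24.72272491455078), 85.91438293457031) [[452, 280], [449, 288], [460, 290], [467, 312], [463, 322], [451, 326], [468, 335], [475, 319], [470, 310], [473, 297], [463, 280]]
595.0 ((94.24801635742188, 306.5808410644531), (25.33884620666504, 57.637142181396484), 6.170175075531006) [[104, 279], [91, 282], [82, 302], [82, 324], [89, 335], [105, 325], [89, 318], [92, 293], [109, 288]]
```

View pics/w4.png

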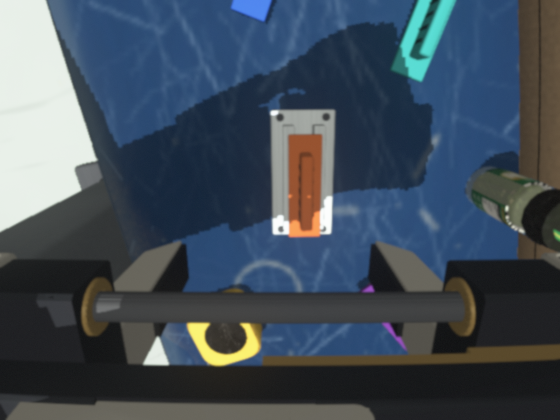

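The wrist view shows the orange comb on the aluminium stand, flange at rows 135–236 and columns 289–321, with the jar at right and the tape measure below. I'll measure it and take a second, lower view.

```bash
cat > comb.py <<'E'
from h import *
def flange(c,guess,rad=90):
    """flange outline: straight-edge corners of the orange blob nearest the guess"""
    m=mask(c,(3,110,50),(22,255,255));p=proj(c,guess)[0]
    b=min((b for b in blobs(m,400)),key=lambda b:np.hypot(*(np.array(b[1][0])-p)))
    k=b[2].reshape(-1,2).astype(float);lo=k.min(0);hi=k.max(0)
    mid=k[(k[:,1]>lo[1]+.2*(hi-lo)[1])&(k[:,1]<hi[1]-.2*(hi-lo)[1])]
    ce=mid[:,0].mean();L=mid[mid[:,0]<ce];R=mid[mid[:,0]>ce]
    fl=np.polyfit(L[:,1],L[:,0],1);fr=np.polyfit(R[:,1],R[:,0],1)
    mx=k[(k[:,0]>lo[0]+.25*(hi-lo)[0])&(k[:,0]<hi[0]-.25*(hi-lo)[0])]
    cy=mx[:,1].mean();T=mx[mx[:,1]<cy][:,1];B=mx[mx[:,1]>cy][:,1]
    t,bo=np.median(T),np.median(B)
    return np.array([[np.polyval(f,y),y] for y in(t,bo) for f in(fl,fr)])
E
python3 - <<'E'
from comb import *
import pickle
c=pickle.load(open("w4.pkl","rb"))
F=flange(c,[502,189,28]);print(F.round(1));P=plane(c,F,28);print(P.round(1),P.mean(0))
print("len",np.linalg.norm(P[0]-P[2]),np.linalg.norm(P[0]-P[1]))
v=(P[0]-P[2])+(P[1]-P[3]);print("yaw",np.arctan2(v[1],v[0])-np.pi/2)
move([P[:,0].mean(),P[:,1].mean(),137])
E
```

```text
[[289.  135. ]
 [321.2 135. ]
 [289.  236. ]
 [317.6 236. ]]
[[498.1 233.6  28. ]
 [523.9 228.7  28. ]
 [482.1 145.9  28. ]
 [507.2 141.1  28. ]] [502.80231214 187.31841009  28.        ]
len 89.09200252686473 26.28399829570815
yaw -0.18436623907838934
tool shift mm [ 3.9 21.5 30.6] units [0.0048 0.0269 0.0382] dist 37.6
```

```bash
python3 -m inch '[0,0,0,0.005,0.027,0.02,-1, 0,0,0,0,0,0.018,-1, 0,0,0,0,0,0,-1,0,0,0,0,0,0,-1]'
python3 - <<'E'
from comb import *
import pickle
o=get_obs();print(o["tool_pos"],o["tcp_rot"])
a=pickle.load(open("w4.pkl","rb"));c=capture("wrist");pickle.dump(c,open("w5.pkl","wb"))
G=flange(a,[502,189,28])
F=flange(c,[502.8,187.3,28]);print(F.round(1));P=plane(c,F,28);print(P.round(1),P.mean(0))
print("tri",np.array([tri([(a,p),(c,q)]) for p,q in zip(G,F)]).round(1).tolist())
v=(P[0]-P[2])+(P[1]-P[3]);print("yaw",np.arctan2(v[1],v[0])-np.pi/2)
g=P.mean(0);move([g[0],g[1],40],Ro.from_euler('xyz',[np.pi,0,1.382]))
E
```

```text
time: 4.52
tool_pos: [502.3, 187.3, 136.5]
tcp_rot: [-3.14, 0.001, 1.38]
contact_force: [0.7, -0.7, -0.9]
grip_width: 91.6
finger_force: 0.0
[502.27090106 187.34249795 136.50782341] [-3.14041146e+00  7.27057522e-04  1.37977384e+00]
[[261.2 144. ]
 [296.  144. ]
 [263.7 255. ]
 [296.  255. ]]
[[498.4 234.1  28. ]
 [523.4 229.3  28. ]
 [482.1 145.9  28. ]
 [507.8 141.   28. ]] [502.9048271  187.55561431  28.        ]
tri [[498.1, 233.3, 23.7], [523.4, 229.6, 32.7], [482.1, 146.0, 28.2], [507.5, 138.8, 23.2]]
yaw -0.17914026915566073
tool shift mm [-0.1  0.5 97.2] units [-1.000e-04  6.000e-04  1.215e-01] dist 97.2
turn rad [ 0.0002  0.0001 -0.0016] units [ 0.0001  0.0001 -0.0011]
```

```bash
python3 -m inch '[0,0,0,0,0.0006,0.04,-1, 0,0,0,0,0,0.04,-1, 0,0,0,0,0,0.026,-1, 0,0,0,0,0,0.0128,-1, 0,0,0,0,0,0,-1]'
python3 - <<'E'
from h import *
o=get_obs();print(o["tool_pos"],o["tcp_rot"]);move([502.9,187.6,41.5])
E
```

```text
time: 4.98
tool_pos: [501.7, 188.2, 40.5]
tcp_rot: [-3.139, 0.001, 1.382]
contact_force: [-0.5, -0.1, -0.3]
grip_width: 92.3
finger_force: 0.0
[501.7011727  188.20188266  40.46287565] [-3.13898035e+00  1.23089163e-03  1.38167734e+00]
tool shift mm [-0.4  1.3 -1. ] units [-0.0005  0.0016 -0.0013] dist 1.7
```

```bash
python3 -m inch '[0,0,0,0,0.0012,0,-1, 0,0,0,0,0,0,1, 0,0,0,0,0,0,1, 0,0,0,0,0,0,1, 0,0,0,0,0,0,1, 0,0,0,0,0,0,1, 0,0,0,0,0,0,1, 0,0,0,0,0,0,1,0,0,0,0,0,0,1,0,0,0,0,0,0,1]'; python3 -m inch '[0,0,0,0,0,0,1,0,0,0,0,0,0,1]'
```

```text
time: 5.82
tool_pos: [503.5, 188.6, 41.5]
tcp_rot: [-3.142, 0.0, 1.382]
contact_force: [0.5, 1.2, 0.5]
grip_width: 36.4
finger_force: 0.0
time: 5.98
tool_pos: [503.4, 188.5, 41.5]
tcp_rot: [-3.142, 0.0, 1.382]
contact_force: [0.1, -0.4, -0.0]
grip_width: 22.8
finger_force: 0.0
```

```bash
python3 -m inch '[0,0,0,0,0,0,1,0,0,0,0,0,0,1,0,0,0,0,0,0,1,0,0,0,0,0,0,1]'; python3 -m inch '[0,0,0,0,0,-0.02,1,0,0,0,0,0,-0.04,1,0,0,0,0,0,-0.045,1,0,0,0,0,0,-0.045,1,0,0,0,0,0,0,1,0,0,0,0,0,0,1]'
python3 - <<'E'
from comb import *
import pickle
o=get_obs();print(o["tool_pos"],o["tcp_rot"])
c=capture("wrist");pickle.dump(c,open("w6.pkl","wb"))
# flange top should be 12.5+... below TCP if no slip: TCP z at grip 41.5, flange top z 28
x,y,z=o["tool_pos"];F=flange(c,[x,y,z-13.5]);P=plane(c,F,z-13.5)
print(F.round(1),(P-o["tool_pos"]).round(1),"mean rel",(P.mean(0)-o["tool_pos"]).round(1))
cv2.imwrite("pics/w6.png",c["image"][:,:,::-1])
E
```

```text
time: 6.32
tool_pos: [503.4, 188.5, 41.5]
tcp_rot: [-3.142, 0.0, 1.382]
contact_force: [-0.3, -0.3, -1.2]
grip_width: 9.9
finger_force: 30.0
time: 6.82
tool_pos: [504.6, 188.8, 163.7]
tcp_rot: [3.137, -0.002, 1.382]
contact_force: [-0.0, 0.1, -1.5]
grip_width: 9.8
finger_force: 30.0
[504.59624484 188.84364728 163.68770621] [ 3.13693408e+00 -1.89490416e-03  1.38227846e+00]
[[239.2 175. ]
 [317.4 175. ]
 [269.4 277. ]
 [286.6 277. ]] [[-10.   46.6 -13.5]
 [ 26.4  39.6 -13.5]
 [ -6.5  -9.3 -13.5]
 [  2.3 -11.  -13.5]] mean rel [  3.   16.5 -13.5]
```

View pics/w6.png

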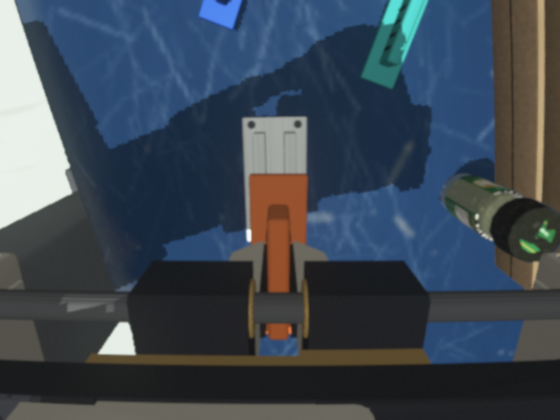

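Run:
```python
from comb import *
import pickle
c=pickle.load(open("w6.pkl","rb"));o=get_obs();T=tcpR()
m=mask(c,(3,110,50),(22,255,255),(235,165,330,235))
for y in(180,190,200,215,230):
    u=np.where(m[y])[0]; print(y,u.min(),u.max(), (T.inv().apply(plane(c,[(u.min()-.5,y),(u.max()+.5,y)],o["tool_pos"][2]-13.5)-o["tool_pos"])).round(1).tolist())
for x in(258,270,285,300): u=np.where(m[:,x])[0];print(x,u.min(),T.inv().apply(plane(c,[(x,u.min()-.5)],o["tool_pos"][2]-13.5)-o["tool_pos"]).round(1))
move([652.4,-195,200])
```

```text
180 250 307 [[41.5, -12.8, 13.5], [41.5, 15.1, 13.5]]
190 250 306 [[36.5, -12.9, 13.5], [36.5, 14.7, 13.5]]
200 250 306 [[31.4, -13.0, 13.5], [31.4, 14.9, 13.5]]
215 251 305 [[23.7, -12.7, 13.5], [23.6, 14.6, 13.5]]
230 252 305 [[15.7, -12.4, 13.5], [15.6, 14.8, 13.5]]
258 175 [[44.2 -8.6 13.5]]
270 175 [[44.2 -2.9 13.5]]
285 174 [[44.7  4.3 13.5]]
300 175 [[44.2 11.4 13.5]]
tool shift mm [-348.9  218.3  -38.1] units [-0.4361  0.2728 -0.0476] dist 413.3
```

```bash
python3 -m inch '[0,0,0,-0.0396,0.0248,-0.01,1, 0,0,0,-0.0396,0.0248,-0.01,1, 0,0,0,-0.0396,0.0248,-0.01,1, 0,0,0,-0.0396,0.0248,-0.01,1, 0,0,0,-0.0396,0.0248,-0.007,1, 0,0,0,-0.0396,0.0248,0,1, 0,0,0,-0.0396,0.0248,0,1, 0,0,0,-0.0396,0.0248,0,1, 0,0,0,-0.0396,0.0248,0,1, 0,0,0,-0.0396,0.0248,0,1]'
python3 -m inch '[0,0,0,-0.0395,0.0245,0,1, 0,0,0,0,0,0,1, 0,0,0,0,0,0,1, 0,0,0,0,0,0,1]'
python3 - <<'E'
from slots import *
import pickle
o=get_obs();print(o["tool_pos"],o["tcp_rot"])
c=capture("wrist");pickle.dump(c,open("w7.pkl","wb"))
T=tcpR();k=slots(c,[652,-196,110],(40,110));k=k[(k[:,2]<150)];P=plane(c,k[:,:2],110)
for a,p in zip(k,P): print(a.round(1),p.round(1),(T.inv().apply(p-o["tool_pos"])).round(1))
move([652.7,-195.1,150],Ro.from_euler('xyz',[np.pi,0,1.382]))
E
```

```text
time: 7.7
tool_pos: [638.5, -161.4, 196.6]
tcp_rot: [-3.138, -0.001, 1.382]
contact_force: [1.1, -0.4, -0.5]
grip_width: 10.1
finger_force: 30.0
time: 8.03
tool_pos: [651.4, -194.0, 196.9]
tcp_rot: [-3.138, -0.001, 1.382]
contact_force: [-0.3, 1.0, -0.8]
grip_width: 10.0
finger_force: 30.0
[ 651.43112295 -194.02456773  196.89580037] [-3.13775818e+00 -1.19957851e-03  1.38174780e+00]
[316.8 108.   39.7   8.    6. ] [ 689.3 -128.   110. ] [71.8 25.1 86.9]
[271.  110.6  15.    3.    6.2] [ 659.5 -124.1  110. ] [70.1 -4.8 87. ]
[302.3 110.7  25.5   3.1  11.1] [ 679.7 -128.   110. ] [70.  15.6 86.9]
[286.  110.8  22.9   3.   10.8] [ 669.2 -126.1  110. ] [70.   5.  86.9]
[280.2 170.9  27.1   3.5   9. ] [ 658.  -164.8  110. ] [29.8  1.2 86.9]
[268.7 213.3  13.2   1.7  11.4] [ 644.1 -193.6  110. ] [-1.  -7.  86.9]
[313.4 234.1   9.8   2.    6. ] [ 672.9 -215.4  110. ] [-17.   25.3  86.8]
[319.  240.5  14.5  20.    1. ] [ 676.2 -221.1  110. ] [-22.1  29.6  86.8]
[308.3 242.8  21.3   6.6   4.5] [ 668.2 -221.4  110. ] [-23.9  21.8  86.8]
[259.3 322.8  13.4   1.2  12.8] [ 618.7 -282.9  110. ] [-93.5 -15.3  86.9]
[296.6 322.9  10.6   1.   12.5] [ 647.8 -288.5  110. ] [-93.6  14.3  86.8]
tool shift mm [-1.6  1.5 47.6] units [-0.0019  0.0019  0.0595] dist 47.7
turn rad [-0.0029 -0.0009  0.0008] units [-0.0019 -0.0006  0.0006]
```

```bash
python3 -m inch '[-0.0019,-0.0006,0,-0.001,0.0008,0.03,1, 0,0,0,0,0,0.03,1, 0,0,0,0,0,0.003,1, 0,0,0,0,0,0,1, 0,0,0,0,0,0,1]'
python3 - <<'E'
from h import *
o=get_obs();print(o["tool_pos"],o["tcp_rot"],o["contact_force"]);move([652.2,-195,140],Ro.from_euler('xyz',[np.pi,0,1.382]))
E
```

```text
time: 8.5
tool_pos: [653.2, -194.7, 149.9]
tcp_rot: [3.138, 0.001, 1.383]
contact_force: [0.3, 0.5, -0.1]
grip_width: 9.9
finger_force: 30.0
[ 653.21419826 -194.69067271  149.88505166] [3.13779074e+00 1.11887055e-03 1.38334253e+00] [ 0.26091746  0.48809499 -0.13661983]
tool shift mm [-0.5 -1.   9.9] units [-0.0006 -0.0012  0.0124] dist 9.9
turn rad [0.0038 0.0011 0.0013] units [0.0025 0.0007 0.0009]
```

```bash
python3 -m inch '[0.0019,0.0005,0,-0.0003,-0.0006,0.005,1, 0,0,0,0,0,0.004,1, 0,0,0,0,0,0.004,1, 0,0,0,0,0,0.003,1, 0,0,0,0,0,0,1]'; python3 -c "
from h import *
for i in range(1): o=get_obs();print(o['tool_pos'],o['tcp_rot'],o['contact_force'],o['moment'])"
```

```text
time: 8.92
tool_pos: [652.0, -195.6, 135.4]
tcp_rot: [-3.141, 0.0, 1.382]
contact_force: [-0.6, 0.8, -0.1]
grip_width: 9.5
finger_force: 30.0
[ 652.03717469 -195.59310027  135.41585904] [-3.14076989e+00  4.39005037e-05  1.38205463e+00] [-0.62493919  0.7883678  -0.10213233] [-0.02521333 -0.07057615 -0.02687946]
```

The tooth tips are about 6 mm below the deck with no force, so they are in the slots. Pressing home.

```bash
python3 -m inch '[0,0,0,0,0,0.004,1, 0,0,0,0,0,0.004,1, 0,0,0,0,0,0.002,1, 0,0,0,0,0,0,1]'; python3 -m inch '[0,0,0,0,0,0.002,1, 0,0,0,0,0,0,1]'
```

```text
time: 9.25
tool_pos: [652.4, -195.7, 128.5]
tcp_rot: [3.141, 0.0, 1.382]
contact_force: [-1.7, 0.5, 2.7]
grip_width: 9.6
finger_force: 30.0
time: 9.42
tool_pos: [652.4, -195.7, 128.5]
tcp_rot: [3.14, 0.001, 1.382]
contact_force: [-4.4, 2.0, 12.2]
grip_width: 9.7
finger_force: 30.0
```

```bash
python3 -m inch '[0,0,0,0,0,-0.002,0.3, 0,0,0,0,0,0,0.3, 0,0,0,0,0,0,0.3, 0,0,0,0,0,0,0.3, 0,0,0,0,0,0,0.3]';python3 -m inch '[0,0,0,0,0,-0.02,0.3, 0,0,0,0,0,-0.045,0.3, 0,0,0,0,0,-0.045,0.3, 0,0,0,0,0,-0.045,0.3,0,0,0,0,0,0,0.3,0,0,0,0,0,0,0.3]'
python3 - <<'E'
from comb import *
import pickle
o=get_obs();print(o["tool_pos"])
c=capture("wrist");pickle.dump(c,open("w8.pkl","wb"));s=capture("scene")
F=flange(c,[652,-196,115]);P=plane(c,F,115);print(F.round(1),P.round(1).tolist(),P.mean(0),np.linalg.norm(P[0]-P[2]),np.linalg.norm(P[0]-P[1]))
A=cv2.resize(c["image"][60:280,130:350],(540,540),interpolation=cv2.INTER_CUBIC)
x,y=proj(s,[652,-196,115])[0].astype(int)
B=cv2.resize(s["image"][y-60:y+60,x-60:x+0],(255,510))
im=np.zeros((540,800,3),np.uint8);im[:,:540]=A;im[:510,545:]=B
cv2.imwrite("pics/v9.png",im[:,:,::-1])
for nm,ms in(("red",mask(c,(0,130,60),(6,255,255))|mask(c,(172,130,60),(180,255,255))),("green",mask(c,(45,110,80),(80,255,255))),("white",mask(c,(0,0,150),(180,60,255),(130,60,330,280)))):
    for b in blobs(ms,12)[:14]: print(nm,b[0],np.round(b[1][0],1),np.round(b[1][1],1),round(b[1][2]))
E
```

```text
time: 9.83
tool_pos: [652.2, -195.6, 127.4]
tcp_rot: [-3.141, 0.0, 1.382]
contact_force: [-0.5, -0.1, 0.5]
grip_width: 31.7
finger_force: 0.0
time: 10.33
tool_pos: [653.3, -196.0, 254.7]
tcp_rot: [3.136, 0.001, 1.382]
contact_force: [-0.0, 1.7, -0.8]
grip_width: 32.0
finger_force: 0.0
[ 653.27588395 -195.97570001  254.72749063]
[[258.3 140. ]
 [292.8 140. ]
 [262.  239.5]
 [290.3 239.5]] [[646.2, -149.9, 115.0], [673.9, -155.2, 115.0], [631.3, -237.2, 115.0], [656.2, -242.0, 115.0]] [ 651.9184106  -196.07641496  115.        ] 88.59810587553407 28.275981094060754
red 2423.0 [399.6 242.6] [111.6  41.6] 6
red 511.0 [161.6 225.2] [25. 25.] 63
red 63.5 [461.1 274. ] [16.6  5.5] 83
red 45.0 [155.5 142. ] [8. 7.] 90
red 40.5 [321.2 347.9] [15.8  3.8] 74
red 23.5 [309.8 282.9] [10.4  3.5] 79
red 15.0 [469.5 338.5] [7. 3.] 90
red 14.5 [309.  265.5] [ 2. 17.] 0
green 48.0 [214.9 237.6] [10.2  6.2] 37
green 24.5 [152.5 105. ] [6. 5.] 90
white 4123.5 [271.  234.5] [89. 74.] 90
white 2244.0 [261.   98.5] [ 41. 100.] 90
white 459.0 [141.1 183.3] [154.    8.2] 82
white 147.0 [190.6 213.1] [ 6.7 34. ] 66
white 78.5 [218.   96.8] [11.4 16.6] 50
white 64.5 [194.7 151.8] [23.   6.5] 14
```

View pics/v9.png

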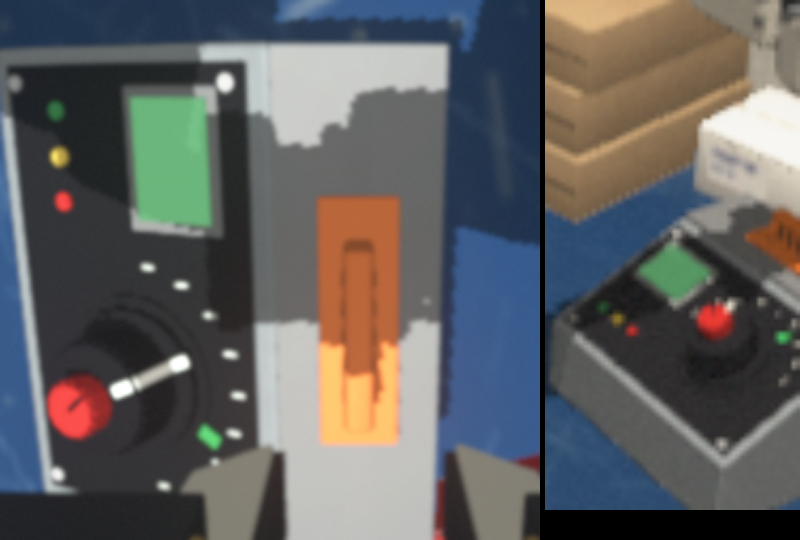

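The comb is seated: the flange lies flat on the deck, centred at (651.9,−196.1) against the measured slots (651.9,−196.0), and crop (358,320) shows no teeth. The white pointer end is at crop (187,359), the green mark at (209,437) and the red knob at (79,406). Now the knob geometry.

```bash
cat > knob.py <<'E'
from h import *
yaw=-.188
Rc=Ro.from_euler('z',yaw).as_matrix();n=Rc@[-.4226,0,.9063];up=Rc@[.9063,0,.4226];rt=Rc@[0,-1,0]  # facing panel: right = -y
def red(c,guess):
    m=mask(c,(0,130,60),(6,255,255))|mask(c,(172,130,60),(180,255,255));p=proj(c,guess)[0]
    b=min(blobs(m,60),key=lambda b:np.hypot(*(np.array(b[1][0])-p)));return np.array(cv2.minEnclosingCircle(b[2])[0])
def ang(B,P): d=P-B; return np.arctan2(d@rt,d@up), np.hypot(d@rt,d@up)
def mark(c,B):
    p=proj(c,B+25*up+20*rt)[0];bl=blobs(mask(c,(45,110,60),(80,255,255)),15)
    b=min(bl,key=lambda b:np.hypot(*(np.array(b[1][0])-p)));k=b[2].reshape(-1,2)
    P=planeN(c,k,B+4*n,n);a=ang(B,planeN(c,[np.array(cv2.moments(b[2])['m10']/cv2.moments(b[2])['m00']),0][:0] or [[cv2.moments(b[2])['m10']/cv2.moments(b[2])['m00'],cv2.moments(b[2])['m01']/cv2.moments(b[2])['m00']]],B+4*n,n)[0])
    return a
def pointer(c,B,rmin=23,rmax=29.5):
    x,y=proj(c,B)[0].astype(int);m=mask(c,(0,0,115),(180,90,255),(x-70,y-70,x+70,y+70))
    v,u=np.where(m>0);P=planeN(c,np.c_[u,v],B+5*n,n);d=P-B;r=np.hypot(d@rt,d@up);a=np.arctan2(d@rt,d@up)
    s=(r>rmin)&(r<rmax);return a[s],r[s]
E
python3 - <<'E'
from knob import *
import pickle
cs={w:pickle.load(open(w+".pkl","rb")) for w in("w1","w2","w3","w8")}
g=[547,-207,118]
R=tri([(c,red(c,g)) for c in cs.values()]);print("red",R,[tri([(cs[a],red(cs[a],g)),(cs[b],red(cs[b],g))]).round(1) for a,b in(("w1","w2"),("w2","w3"),("w3","w8"),("w2","w8"))])
B=R-36*n; k=Rc.T@(B-[651.9,-196,0]);print("B",B,"in slots frame",k)
# constrain: y=-30 from slots, z=84
B=B+Rc@[0,-30-k[1],84-k[2]];print("B used",B,"slots x in console",-30-k[0])
for w,c in cs.items():
    a,r=pointer(c,B);print(w,"mark",np.round(mark(c,B),3),"ptr",len(a),np.median(a).round(3),a.std().round(3))
E
```

```text
red [ 547.09212513 -206.90135108  115.92966063] [array([ 547.3, -206.8,  117.7]), array([ 547.2, -206.8,  116.6]), array([ 538. , -213.9,   93.7]), array([ 547. , -206.7,  115.3])]
B [ 562.03766132 -209.7446894    83.30286063] in slots frame [-85.71015626 -30.29728558  83.30286063]
B used [ 562.09322237 -209.452642     84.        ] slots x in console 55.710156257689675
w1 mark [ 0.519 38.014] ptr 20 -0.421 0.042
w2 mark [ 0.525 38.073] ptr 55 -0.44 0.066
w3 mark [ 0.502 38.309] ptr 41 -0.419 0.076
w8 mark [ 0.497 37.971] ptr 41 -0.432 0.076
```

Mark at ≈0.51 rad, pointer at ≈−0.43 rad, so turn ≈0.94 (within 0.45–1.4). Knob y and z agree with the console geometry to under 1 mm. I'll set the tool along the knob axis, above the knob.

```bash
cat >> knob.py <<'E'
B0=np.array([562.1,-209.5,84.])
def Rt(a): return Ro.from_matrix(np.c_[np.cross(up,-n),up,-n])*Ro.from_euler('z',a)
E
python3 - <<'E'
from knob import *
print(Rt(-.47).as_euler('xyz'))
move([516.5,-200.8,230],Rt(-.47));move([516.5,-200.8,230],Rt(0))
E
```

```text
[2.74759929 0.19258075 1.8142456 ]
tool shift mm [ -30.6 -132.    21. ] units [-0.0383 -0.165   0.0263] dist 137.1
turn rad [-0.4299 -0.1029 -0.463 ] units [-0.2866 -0.0686 -0.3087]
tool shift mm [ -30.6 -132.    21. ] units [-0.0383 -0.165   0.0263] dist 137.1
turn rad [-0.4381  0.     -0.0006] units [-0.292   0.     -0.0004]
```

```bash
python3 -m inch '[0,0,0,-0.0096,-0.0413,0.0066,0.3, 0,0,0,-0.0096,-0.0413,0.0066,0, 0,0,0,-0.0096,-0.0413,0.0066,-0.4, 0,0,0,-0.0096,-0.0413,0.0066,-0.4, -0.073,0,0,0,0,0,-0.4, -0.073,0,0,0,0,0,-0.4, -0.073,0,0,0,0,0,-0.4, -0.073,0,0,0,0,0,-0.4, 0,0,-0.0783,0,0,0,-0.4, 0,0,-0.0783,0,0,0,-0.4]'
python3 -m inch '[0,0,-0.0783,0,0,0,-0.4, 0,0,-0.0783,0,0,0,-0.4, 0,0,0,0,0,0,-0.4,0,0,0,0,0,0,-0.4]'
python3 - <<'E'
from knob import *
import pickle
o=get_obs();print(o["tool_pos"],o["joint_positions"].round(2))
c=capture("wrist");pickle.dump(c,open("w9.pkl","wb"))
B=B0;r=red(c,B+36*n);print("red px",r,"expected",proj(c,B+36*n),"implied B",planeN(c,[r],B+36*n,n)-36*n)
a,rr=pointer(c,B);print(mark(c,B),len(a),np.median(a))
move(B+70*n,Rt(-.47))
E
```

```text
time: 11.27
tool_pos: [514.1, -199.9, 228.3]
tcp_rot: [2.719, 0.098, 1.599]
contact_force: [0.7, -0.6, 0.3]
grip_width: 64.0
finger_force: 0.0
time: 11.6
tool_pos: [516.1, -200.6, 229.4]
tcp_rot: [2.747, 0.19, 1.81]
contact_force: [0.2, -0.7, 0.2]
grip_width: 64.3
finger_force: 0.0
[ 516.12793726 -200.64525379  229.41800852] [-0.61  0.2   1.83  0.26  0.72 -1.05]
red px [255.5 190. ] expected [[256.50261606 189.98515956]] implied B [[ 561.41088182 -209.73957918   83.70521056]]
(np.float64(0.5380444678823916), np.float64(36.74044051356206)) 81 -0.35832945579983627
tool shift mm [  8.5 -17.3  81.8] units [ 0.0107 -0.0216  0.1022] dist 84.0
turn rad [-0.0001 -0.0004 -0.0049] units [-0.0001 -0.0003 -0.0032]
```

```bash
python3 -m inch '[0,0,0,0.0052,-0.011,0.034,-0.4, 0,0,0,0.0055,-0.011,0.034,-0.4, 0,0,0,0,0,0.034,-0.4, 0,0,0,0,0,0,-0.4,0,0,0,0,0,0,-0.4]'
python3 - <<'E'
from knob import *
o=get_obs();c=capture("wrist")
B=np.array([561.8,-209.6,84.]);r=red(c,B+36*n);print("implied B",planeN(c,[r],B+36*n,n)-36*n,(o["tool_pos"]-B)@np.c_[up,rt,n])
move(B+19.5*n,Rt(-.47))
E
```

```text
time: 12.07
tool_pos: [532.7, -204.0, 147.2]
tcp_rot: [2.748, 0.19, 1.812]
contact_force: [-0.6, -0.2, 0.3]
grip_width: 64.5
finger_force: 0.0
implied B [[ 561.65447906 -209.37056693   83.91334595]] [-9.09146393e-02 -3.21782547e-02  6.97957970e+01]
tool shift mm [ 0.8 -0.9 51.5] units [ 0.001  -0.0012  0.0643] dist 51.5
turn rad [ 0.001   0.0006 -0.0021] units [ 0.0006  0.0004 -0.0014]
```

```bash
python3 -m inch '[0,0,0,0,0,0.025,-0.4, 0,0,0,0,0,0.025,-0.4, 0,0,0,0,0,0.0125,-0.4, 0,0,0,0,0,0,-0.4,0,0,0,0,0,0,-0.4]'
python3 -c "
from knob import *
o=get_obs();print((o['tool_pos']-np.array([561.7,-209.5,84]))@np.c_[up,rt,n],o['contact_force'])"
```

```text
time: 12.53
tool_pos: [554.2, -208.6, 104.3]
tcp_rot: [2.745, 0.194, 1.813]
contact_force: [-0.1, -0.0, -0.2]
grip_width: 64.3
finger_force: 0.0
[ 1.76125488  0.48552882 21.52278869] [-0.09891094 -0.00773032 -0.22594947]
```

```bash
python3 -m inch '[0,0,0,0,0,0,0.6, 0,0,0,0,0,0,0.6, 0,0,0,0,0,0,0.6, 0,0,0,0,0,0,0.6,0,0,0,0,0,0,0.6,0,0,0,0,0,0,0.6]'
python3 -c "
from knob import *
o=get_obs();print((o['tool_pos']-np.array([561.7,-209.5,84]))@np.c_[up,rt,n],o['contact_force'],tcpR().inv().apply(o['contact_force']))"
```

```text
time: 13.03
tool_pos: [553.0, -208.8, 103.7]
tcp_rot: [2.747, 0.194, 1.813]
contact_force: [-7.6, -3.4, 5.3]
grip_width: 43.0
finger_force: 30.0
[ 0.45049804  0.93231828 21.49215859] [-7.63511586 -3.43973181  5.29990382] [-2.49589301 -5.71806026 -7.70000224]
```

```bash
python3 -m inch '[0,0,0.04,0,0,0,0.6, 0,0,0.06,0,0,0,0.6, 0,0,0.06,0,0,0,0.6, 0,0,0.06,0,0,0,0.6, 0,0,0.06,0,0,0,0.6, 0,0,0.06,0,0,0,0.6, 0,0,0.06,0,0,0,0.6, 0,0,0.06,0,0,0,0.6, 0,0,0.06,0,0,0,0.6, 0,0,0.06,0,0,0,0.6]'
python3 -m inch '[0,0,0,0,0,0,0.6,0,0,0,0,0,0,0.6]'
python3 - <<'E'
from knob import *
import pickle
o=get_obs();c=capture("wrist");pickle.dump(c,open("w10.pkl","wb"))
T=tcpR();print((o['tool_pos']-np.array([561.7,-209.5,84]))@np.c_[up,rt,n],T.inv().apply(o['contact_force']),"turn left to Rt(.47)",(T.inv()*Rt(.47)).as_rotvec())
B=np.array([561.7,-209.5,84.])
print("mark",mark(c,B));a,r=pointer(c,B);print(len(a),np.round(np.percentile(a,[10,50,90]),3) if len(a) else 0)
x,y=proj(c,B)[0].astype(int);print(x,y)
k=c["image"][max(y-110,0):y+90,x-100:x+100];cv2.imwrite("pics/w10.png",cv2.resize(k,(600,600))[:,:,::-1])
E
```

```text
time: 13.87
tool_pos: [552.6, -208.7, 103.5]
tcp_rot: [2.736, -0.167, 1.012]
contact_force: [-10.8, -2.8, 6.1]
grip_width: 43.4
finger_force: 30.0
time: 14.03
tool_pos: [552.6, -208.7, 103.5]
tcp_rot: [2.736, -0.165, 1.015]
contact_force: [-11.0, -1.1, 6.6]
grip_width: 43.2
finger_force: 30.0
[-1.64874584e-02  9.27779476e-01  2.14744700e+01] [ -5.54210575  -5.02845466 -10.46367675] turn left to Rt(.47) [0.00026909 0.00058898 0.0690984 ]
mark (np.float64(-1.8465826879130944), np.float64(105.34365332360909))
466 [-2.667  0.923  1.908]
277 250
```

```bash
python3 -m inch '[0,0,0,0,0,0,-0.4, 0,0,0,0,0,0,-0.4, 0,0,0,0,0,0,-0.4, 0,0,0,0,0,-0.02,-0.4,0,0,0,0,0,-0.04,-0.4,0,0,0,0,0,-0.04,-0.4,0,0,0,0,0,-0.04,-0.4,0,0,0,0,0,0,-0.4,0,0,0,0,0,0,-0.4]'
python3 - <<'E'
from knob import *
import pickle
o=get_obs();c=capture("wrist");pickle.dump(c,open("w11.pkl","wb"))
B=np.array([561.7,-209.5,84.]);r=red(c,B+36*n);print("implied B",planeN(c,[r],B+36*n,n)-36*n,(o["tool_pos"]-B)@np.c_[up,rt,n])
print("mark",mark(c,B))
for lo,hi in((12,22),(23,29.5)):
    a,r=pointer(c,B,lo,hi);print(len(a),np.round(np.percentile(a,[10,50,90]),3) if len(a) else 0)
x,y=proj(c,B)[0].astype(int);print(x,y)
k=c["image"][max(y-110,0):y+90,x-100:x+100];cv2.imwrite("pics/w11.png",cv2.resize(k,(600,600),interpolation=cv2.INTER_CUBIC)[:,:,::-1])
E
```

```text
time: 14.83
tool_pos: [508.0, -200.0, 206.9]
tcp_rot: [2.73, -0.166, 1.017]
contact_force: [0.5, 0.8, 0.6]
grip_width: 64.2
finger_force: 0.0
implied B [[ 561.51749583 -209.24807324   83.89444458]] [  2.50960939   0.68526155 134.44877109]
mark (np.float64(0.5185864146834992), np.float64(36.88660544801848))
66 [0.76  0.889 1.038]
86 [0.417 0.556 0.83 ]
274 193
```

View pics/w11.png

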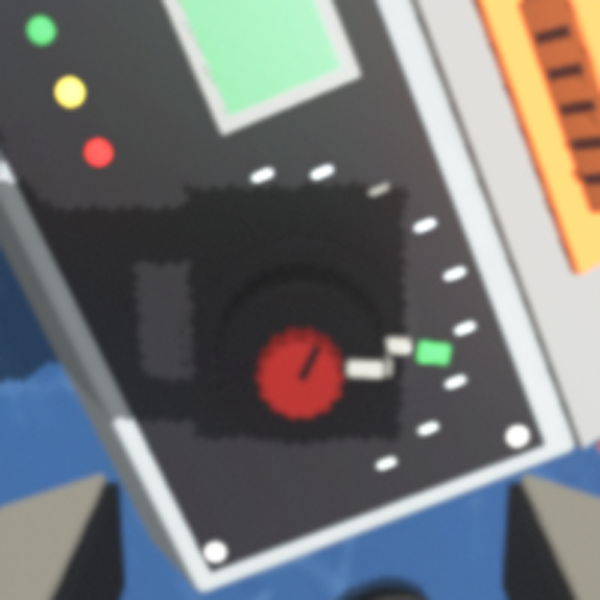

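The view shows the pointer's skirt part at crop (398,346), ring-top part at (366,369) and the green mark at (434,352). They are nearly lined up. I'll compute each on its own height.

Run:
```python
from knob import *
import pickle
def f(u,v): return (174+u/3-.33,83+v/3-.33)
c=pickle.load(open("w11.pkl","rb"))
for B in(np.array([561.7,-209.5,84.]),np.array([561.5,-209.25,83.9])):
    for nm,p,h in(("skirt c",f(399,346),6),("skirt end",f(412,346),6),("ring c",f(366,369),28),("ring out",f(390,369),28),("mark c",f(434,352),4),("mark in",f(417,351),4),("mark c h2",f(434,352),2)):
        a,r=ang(B,planeN(c,[p],B+h*n,n)[0]);print(nm,round(a,3),round(r,1),end=" | ")
    print()
# earlier views: skirt and ring segments from w3 crop (141+u/3,79+v/3) 
c=pickle.load(open("w3.pkl","rb"));g=lambda u,v:(141+u/3-.33,79+v/3-.33)
for nm,p,h in(("skirt c",g(202,382),6),("ring c",g(131,416),28),("mark c",g(238,473),4)):
    print(nm,np.round(ang(B,planeN(c,[p],B+h*n,n)[0]),3))
```

```text
skirt c 0.471 27.0 | skirt end 0.463 30.5 | ring c 0.486 16.6 | ring out 0.463 22.7 | mark c 0.516 37.1 | mark in 0.523 32.4 | mark c h2 0.531 37.5 | 
skirt c 0.474 27.3 | skirt end 0.465 30.9 | ring c 0.489 16.9 | ring out 0.466 23.1 | mark c 0.517 37.5 | mark in 0.525 32.7 | mark c h2 0.532 37.8 | 
skirt c [-0.421 26.749]
ring c [-0.366 15.487]
mark c [ 0.486 39.028]
```

Pointer ≈0.468, mark ≈0.52 (radii as expected), so 0.05 rad remains. Regrip and nudge.

```bash
python3 -m inch '[0,0,0,0,0,0.04,-0.4, 0,0,0,0,0,0.04,-0.4, 0,0,0,0,0,0.04,-0.4, 0,0,0,0,0,0.02,-0.4, 0,0,0,0,0,0,-0.4, 0,0,0,0,0,0,0.6, 0,0,0,0,0,0,0.6, 0,0,0,0,0,0,0.6, 0,0,0,0,0,0,0.6, 0,0,0,0,0,0,0.6]'
python3 -m inch '[0,0,0,0,0,0,0.6, 0,0,0.0167,0,0,0,0.6, 0,0,0.0167,0,0,0,0.6, 0,0,0,0,0,0,0.6, 0,0,0,0,0,0,0.6]'
python3 -m inch '[0,0,0,0,0,0,-0.4, 0,0,0,0,0,0,-0.4, 0,0,0,0,0,0,-0.4, 0,0,0,0,0,-0.02,-0.4,0,0,0,0,0,-0.04,-0.4,0,0,0,0,0,-0.04,-0.4,0,0,0,0,0,-0.04,-0.4,0,0,0,0,0,0,-0.4,0,0,0,0,0,0,-0.4,0,0,0,0,0,0,-0.4]'
python3 - <<'E'
from knob import *
import pickle
o=get_obs();c=capture("wrist");pickle.dump(c,open("w12.pkl","wb"));d=pickle.load(open("w11.pkl","rb"))
B=np.array([561.5,-209.3,83.9])
for k in(d,c):
    x,y=proj(k,B)[0].astype(int)
    m=mask(k,(0,0,120),(180,90,255),(x-60,y-60,x+60,y+60));v,u=np.where(m>0)
    for h,lo,hi in((6,24,31),(28,12,22)):
        P=planeN(k,np.c_[u,v],B+h*n,n)-B;r=np.hypot(P@rt,P@up);a=np.arctan2(P@rt,P@up);s=(r>lo)&(r<hi)&(abs(a-.5)<.16);print(h,s.sum(),a[s].mean().round(3),end=" ")
    print("mark",np.round(mark(k,B),3))
R=lambda k:red(k,B+36*n);print((planeN(c,[R(c)],B+36*n,n)-36*n).round(1))
E
```

```text
time: 15.72
tool_pos: [553.1, -207.8, 103.7]
tcp_rot: [2.736, -0.166, 1.017]
contact_force: [-5.1, 2.4, 2.5]
grip_width: 43.5
finger_force: 30.0
time: 16.13
tool_pos: [553.1, -207.8, 103.7]
tcp_rot: [2.744, -0.186, 0.97]
contact_force: [-6.5, 3.8, 2.1]
grip_width: 43.1
finger_force: 30.0
time: 16.97
tool_pos: [507.5, -199.7, 204.7]
tcp_rot: [2.742, -0.185, 0.969]
contact_force: [0.6, -1.1, -0.4]
grip_width: 63.9
finger_force: 0.0
6 63 0.479 28 81 0.484 mark [ 0.519 37.185]
6 58 0.517 28 79 0.514 mark [ 0.519 37.468]
[[ 561.6 -209.2   83.9]]
```

The pointer now reads 0.516 against the mark at 0.519. I'll check the trim line and the comb against earlier views, then hand in.

Run:
```python
from knob import *
from comb import flange
import pickle
B=np.array([561.5,-209.3,83.9])
for w in("w3","w8","w9","w12"):
    k=pickle.load(open(w+".pkl","rb"));x,y=proj(k,B+41*n)[0].astype(int)
    s=cv2.cvtColor(k["image"],cv2.COLOR_RGB2GRAY).astype(float);hsv=cv2.cvtColor(k["image"],cv2.COLOR_RGB2HSV)
    v,u=np.mgrid[y-20:y+20,x-20:x+20].reshape(2,-1)
    P=planeN(k,np.c_[u,v],B+41*n,n)-B;r=np.hypot(P@rt,P@up);q=(r>3)&(r<8)
    a=np.arctan2(P@rt,P@up)[q];g=k["image"][v[q],u[q],0].astype(float);wt=np.clip(np.median(g)*.75-g,0,None)
    print(w,"trim",np.arctan2((wt*np.sin(a)).sum(),(wt*np.cos(a)).sum()).round(2),int((wt>0).sum()))
t=capture("top");t0=pickle.load(open("c0.pkl","rb"))["top"]
for nm,lo,hi,roi in(("tape",(22,120,90),(32,255,255),(230,225,290,275)),("comb",(3,110,50),(22,255,255),(300,130,400,225))):
    for k in(t0,t): print(nm,[(b[0],np.round(b[1][0],1)) for b in blobs(mask(k,lo,hi,roi),20)[:1]])
df=cv2.absdiff(t["image"],t0["image"]).max(2)[70:275,20:540];
print([(b[0],np.round(np.array(b[1][0])+[20,70])) for b in blobs(cv2.inRange(df,60,255),40)])
```

```text
w3 trim -0.63 7
w8 trim -0.68 8
w9 trim -0.64 10
w12 trim -0.67 21
tape [(409.5, array([263.5, 250.5]))]
tape [(412.0, array([263.1, 250.4]))]
comb []
comb [(309.5, array([355.6, 158. ]))]
[(3539.0, array([374., 238.])), (308.5, array([355., 158.])), (272.5, array([217., 214.])), (115.0, array([246., 263.])), (55.5, array([292., 239.]))]
```

Trim is unchanged (−0.66 ± 0.03). The comb is seated and the tape measure has not moved. The only other changes in the top view lie round the arm and its shadow.

```bash
python3 -c "
from plant import close_job
print(close_job())"
```

```text
the job is handed in; nothing more can be done
None
```

The job is handed in at about 17 s: the orange comb is fully seated in the slots, the ring pointer reads 0.516 rad against the green mark at 0.519, the red knob's setting is unchanged, and nothing standing around was seen to move.

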